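Load a brass stamping die face down for engraving its back

TASK

Take the broad, square-cornered brass die out of the rack and lay it face down (raised pattern underneath, plain back up) in the middle of the shallow aluminium tray, with its 70 mm side along the tray's longer side. Set it down and tip it over rather than dropping it from a height, and leave the narrow round-topped die in the rack.

Things in the scene. Friction and masses are not known exactly. Their poses are not given: they have to be found in the camera images.
- die_mid (a point): Centre of the broad brass die, a slab 70 mm tall, 60 wide, 8 thick, square corners, 0.3 kg, standing on its lower edge in a rack slot. Axes: z to its top edge, y across the width, x out of the plain back. The face (raised frame and diamond, 2 mm high, 42 mm wide, 16 mm below to 20 mm above this point) looks along -x, at first towards the robot. Face down in the tray, it is 6 mm above the floor.
- narrow_mid (a point): Bystander: the narrow brass die with a round top, 36 mm wide, 70 mm tall, 8 mm thick, with the same kind of pattern, standing in the rack's other slot and facing the same way; the point is 35 mm above its lower edge. Axes as for the broad die. It stays where it is.
- rack_mid (a point): Centre of the upper side of the grey plastic rack's base, 8 mm above the table; the base is fixed and measures 130 mm (x) by 100 mm (y). Two slots along y, 30 mm either side of this point in x, 9.5 mm wide, open at ends and top; the ribs beside them are 90 mm long and rise 14 mm above this point. The dies stand on the base and are drawn straight up.
- tray_in (a point): Centre of the floor of the shallow aluminium tray, fixed to the table. The floor is level, 6 mm above the table, 100 mm (x, the longer side) by 92 mm (y) inside; the rim all round is 8 mm wide and 6 mm high above the floor. z is up; x points roughly away from the robot (as the rack's does).
Things that resemble listed ones, but are neither listed nor needed, are in the scene too. What is shaped like the part that bears die_mid but purple or red is not meant.

How it is judged:
At the end, for the whole second after the job is handed in: The broad die lies at rest on the tray's floor, face down (within 10 degrees of flat), its centre within 20 mm of the tray's centre, its 70 mm side within 15 degrees of the tray's x axis (either end first); the narrow die still stands in the rack, within 25 mm of where it was (angle between die_mid's own x axis and vertical below 0.17 rad and horizontal distance between die_mid and tray_in below 0.02 m and z of die_mid in the frame of tray_in below 0.011 m and angle between the z axis of die_mid and the x axis of tray_in, either way round below 0.26 rad and linear speed of die below 0.02 m/s and angle between narrow_mid's own z axis and vertical below 0.3 rad and distance of narrow_mid from where it was at the start of the episode below 0.025 m); the robot touches nothing.
It fails at once if the broad die is dropped: it falls, touching nothing, while its centre is more than 80 mm above the table (contact force between die and anything else below 0.05 N and height (world z) of die_mid above 0.08 m and linear speed of die above 0.3 m/s).
It fails at once if the narrow die is pulled out of the rack or knocked over (distance of narrow_mid from where it was at the start of the episode above 0.03 m or angle between narrow_mid's own z axis and vertical above 0.5 rad).
It also fails if it takes over 35 s, if anything falls off the work surface, if the arm or the gripper's body presses on something with over 40 N, if the wrist force passes 120 N, or if a joint passes its speed limit or range.

ROBOT

A 6-joint arm with a two-finger parallel gripper is mounted at the origin on the work surface. World frame = base frame: x ahead of the robot, y to its left, z up, the work surface at z = 0. Lengths are in m, angles in rad, forces in N, time in s.
With the tool pointing down it reaches from about 0.35 to 0.975 m from the base axis. Payload 4.9 kg.
Tool frame: the origin (TCP) lies midway between the tips of the shut fingers; the grasp point (between the pads) lies 19 mm behind it; z points along the fingers, y is the direction in which the jaws open and shut (so a half turn about z gives the same grasp; the last joint's range is limited). The gripper opens to 85 mm and grips with 20 to 120 N. Pads are 22 mm wide; open, the fingers measure 114 mm over their backs; the gripper's body (76 mm by 85 mm) begins 54 mm behind the grasp point. The pads swing forward as they close: fully open they stand 13 mm farther back than shut.
Start: joints at [1.154, 0.053, 1.613, -0, 1.476, -0.119], TCP at [0.183, 0.597, 0.201] pointing down, gripper open.
Joint ranges: [-3.01, 3.01], [-1.01, 2.22], [0.06, 2.58], [-1.02, 4.17], [0.09, 2.62], [-3.14, 3.14]. Speed limits (rad/s): [2.57, 2.57, 3.14, 3.14, 3.14, 3.14].

INTERFACE

Orientations are given as a rotation vector (axis times angle).
In Python, from station import ctrl gives the robot as it stands.
- The arm moves only by the shell command python3 -m jog 'ROWS' [FORCE]. ROWS is JSON, one flat list of numbers, 7 for each row, row after row: the opening, from 0 (shut) to 1 (fully open), then the shift along the tool's x, y, z in m, then the turn, a rotation vector about the tool's x, y, z in degrees. A call has 1 to 10 rows; each row shifts and turns the commanded pose from where the row before left it, along the tool's axes as they then stand; what a row does not reach is not made up. A row lasts 1/8 s, in which the tool goes at most 62.5 mm and 10.7 degrees, less where a joint would pass 70% of its speed; a pose out of reach is approached as far as the arm can. A call with a gripper value outside its range is refused whole. The fingers move at their own pace and stop on an object; FORCE is the grip in N (left out, the last holds). Time passes only in rows, so rows that do not move let the fingers close. It gives the time, the measured TCP pose, the force and the opening at its end, in the units of the state.
- ctrl.get_obs(): the state, without advancing time (a new reading comes with each control period).
- ctrl.get_image(name): name is "scene" or "top"; returns a dict with "image" (400x640x3 uint8, blue, green, red), "camera_matrix" (3x3 intrinsics, pixels), "rvec" (rotation vector, rad) and "tvec" (3), from world to camera coordinates, as OpenCV has them. Camera axes: x right, y down, z forward; pixel columns grow to the right and rows downward; lengths in m; the calibration is good to about 2 mm. A picture is of the moment at which its call begins. There is no depth.
- ctrl.finish_job(): hands the job in, once; it reports no verdict.
Trained networks look in a picture, given as the dict that the camera call returned (one of the last four; its "shot" number tells which), for a name from the list of things; names that differ only in an ending like _2 or _b are one class to them, and where a whole thing is asked for, a point or a joint stands for the part that bears it (a point fixed in the world has none). Each returns a list of dicts, best first, with "p" (0 to 1); they miss things now and then, are a little off and sometimes report something else, mostly with a low value. They report only what shows in the picture. A call takes as long as a camera call. They do not tell look-alikes from the thing itself.
- ctrl.boxes_of(target, picture): "box" ([centre column, centre row, width, height] in pixels, round what is visible of it).
The state is a dict: "t": time; "q": joint angles; "dq": joint speeds; "effort": joint torques, N m; "tool_pos": TCP position; "tool_rot": TCP orientation; "contact_force": force on the tool from outside, world axes, zero at the start; "wrist_torque": the same for the moment, N m; "opening": finger opening in m.
Only numpy, scipy, OpenCV 4.12 (cv2) and the standard library are available. Lean on these libraries where they do the work, as an engineer would, in place of code of your own. Each camera call takes 0.05 s, during which the arm holds its last target. There are 200 camera calls.

## Working session

There is one attempt and no reset: what is moved stays moved. The work goes in short steps, Python scripts to look and compute and a shell command to move; the robot and the scene stay as the last step left them, time stands still between calls to the robot, and variables do not carry over. Pictures are saved under pics/ and viewed, about 8 in all and at most 12, crops included, and the job is handed in when it is done.

```bash
mkdir -p pics; ls; cat > h.py <<'E'
import numpy as np, cv2
from station import ctrl
def ray(im,uv):
    K=im["camera_matrix"];R=cv2.Rodrigues(np.array(im["rvec"],float))[0];t=np.array(im["tvec"],float).ravel()
    d=R.T@np.linalg.solve(np.array(K),np.array([uv[0],uv[1],1.0]));return -R.T@t,d
def onz(im,uv,z):
    c,d=ray(im,uv);return c+d*(z-c[2])/d[2]
def proj(im,P):
    return cv2.projectPoints(np.array(P,float).reshape(-1,3),np.array(im["rvec"],float),np.array(im["tvec"],float),np.array(im["camera_matrix"]),None)[0].reshape(-1,2)
def tri(a,ua,b,ub):
    c1,d1=ray(a,ua);c2,d2=ray(b,ub);d1/=np.linalg.norm(d1);d2/=np.linalg.norm(d2)
    s=np.linalg.lstsq(np.c_[d1,-d2],c2-c1,rcond=None)[0];p,q=c1+s[0]*d1,c2+s[1]*d2;return (p+q)/2,np.linalg.norm(p-q)
E
python3 - <<'E'
from h import *
for n in ("scene","top"):
    im=ctrl.get_image(n);cv2.imwrite(f"pics/{n}0.png",im["image"])
    print(n,ray(im,(320,200)))
    for t in ("die_mid","narrow_mid","rack_mid","tray_in"):
        for b in ctrl.boxes_of(t,im): print(t,round(b["p"],2),np.round(b["box"]), onz(im,b["box"][:2],.03).round(3))
o=ctrl.get_obs();print(o["t"],o["tool_pos"],o["tool_rot"])
E
```

```text
pics
scene (array([0.9531908 , 0.25659062, 0.71229293]), array([-0.56508742, -0.26803608, -0.78032216]))
die_mid 0.94 [427. 208.  31.  30.] [0.382 0.249 0.03 ]
die_mid 0.89 [377. 230.  26.  35.] [0.484 0.168 0.03 ]
die_mid 0.81 [435. 257.  31.  38.] [0.497 0.298 0.03 ]
die_mid 0.69 [391. 184.  30.  25.] [0.347 0.153 0.03 ]
narrow_mid 0.52 [360. 250.  16.  24.] [0.544 0.153 0.03 ]
narrow_mid 0.18 [379. 232.  26.  36.] [0.487 0.174 0.03 ]
rack_mid 0.98 [365. 251.  75.  63.] [0.543 0.162 0.03 ]
tray_in 0.98 [220. 206.  68.  52.] [ 0.568 -0.174  0.03 ]
top (array([0.30977393, 0.0086634 , 0.89211232]), array([ 2.00241815e-01,  3.33562220e-04, -9.79785517e-01]))
die_mid 0.79 [248. 260.  35.  11.] [0.355 0.148 0.03 ]
die_mid 0.7 [243. 190.  34.  16.] [0.497 0.17  0.03 ]
die_mid 0.69 [199. 240.  35.   6.] [0.388 0.248 0.03 ]
die_mid 0.53 [184. 187.  32.  27.] [0.496 0.293 0.03 ]
narrow_mid 0.47 [253. 161.  22.  18.] [0.561 0.154 0.03 ]
rack_mid 0.79 [253. 183.  68.  64.] [0.514 0.15  0.03 ]
tray_in 0.77 [418. 180.  57.  59.] [ 0.541 -0.195  0.03 ]
0.5 [0.18339149 0.59746798 0.20057888] [ 4.66063630e-01  3.10681016e+00 -5.48920586e-05]
```

View pics/scene0.png

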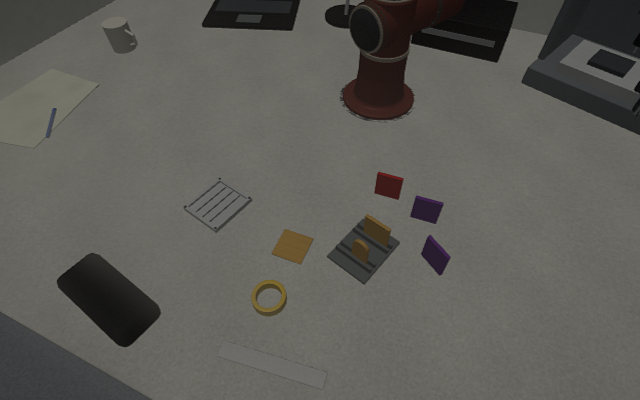

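View pics/top0.png

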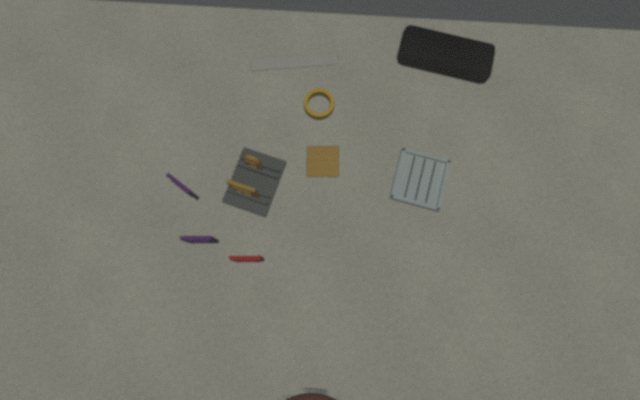

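The two views agree on what could be taken for the broad die, given as scene / top pixels:

- Brass broad slab in the rack: (377,230) / (243,187). This one fits the description.
- Narrow round-topped die: (360,250) / (253,161).
- Purple slabs: (427,208) and (435,255).
- Red slab: (389,185).
- Flat brass-coloured sheet: (293,246).

The tray is at (218,204) / (420,180). Next I'll crop in close to check the choice.

```bash
python3 - <<'E'
from h import *
s=cv2.imread("pics/scene0.png");t=cv2.imread("pics/top0.png")
f=lambda i,x,y,w,h,k:cv2.convertScaleAbs(cv2.resize(i[y:y+h,x:x+w],None,fx=k,fy=k,interpolation=cv2.INTER_CUBIC),alpha=1.5)
a=np.vstack([np.hstack([f(s,320,207,80,60,5),f(t,215,138,80,60,5)]),np.hstack([f(s,178,174,80,60,5),f(t,380,148,80,60,5)])])
cv2.imwrite("pics/crop1.png",a)
E
```

```text
(no output)
```

View pics/crop1.png

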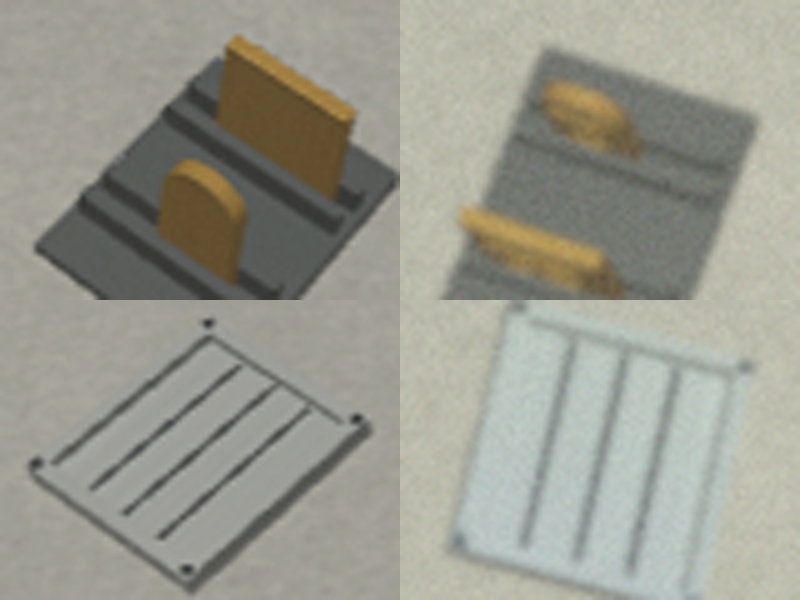

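Crop 1 settles the choice. The broad square-cornered die stands in the robot-side slot, with its plain back towards the scene camera. The narrow round-topped die is in the other slot. The tray's stripes run along its x axis. Next I'll fit the rack, tray and die poses.

```bash
cat > fit.py <<'E'
from h import *
from scipy.optimize import least_squares
S=ctrl.get_image("scene");T=ctrl.get_image("top")
def fit(name,obs,x0):  # obs: (im, local pt, px); params x,y,yaw
    def W(p,l): c,s=np.cos(p[2]),np.sin(p[2]); return [p[0]+c*l[0]-s*l[1],p[1]+s*l[0]+c*l[1],l[2]]
    f=lambda p:np.concatenate([proj(im,W(p,l))[0]-u for im,l,u in obs])
    r=least_squares(f,x0,loss="soft_l1");print(name,r.x.round(4),"deg",np.degrees(r.x[2]).round(1));print(f(r.x).reshape(-1,2).round(1).tolist());return r.x
a,b=.054,.050
tray=fit("tray",[(T,(a,b,.012),(403.4,149.2)),(T,(a,-b,.012),(449.4,161.6)),(T,(-a,b,.012),(391.6,196.4)),(T,(-a,-b,.012),(439,208)),
 (S,(-a,b,.012),(249.2,197.8)),(S,(-a,-b,.012),(219.6,178.6)),(S,(a,b,.012),(215.4,228)),(S,(a,-b,.012),(185.2,206.8))],[.55,-.18,-.2])
a,b=.065,.05
rack=fit("rack",[(T,(a,b,.008),(244,147.4)),(T,(a,-b,.008),(286.4,162)),(T,(-a,b,.008),(222,203)),(T,(-a,-b,.008),(266,215.5)),
 (S,(a,-b,.008),(327,256.4)),(S,(-a,b,.008),(400,243)),(S,(a,b,.008),(365,281))],[.52,.15,-.2])
die=fit("die",[(S,(.004,-.03,.078),(365.2,216.2)),(S,(-.004,-.03,.078),(367.3,214.4)),(S,(.004,.03,.078),(390,231.2)),(S,(-.004,.03,.078),(391.2,229.2)),
 (T,(.004,.03,.078),(227.5,179.8)),(T,(.004,-.03,.078),(255.2,187.8))],[.5,.16,-.2])
c,s=np.cos(rack[2]),np.sin(rack[2]);d=die[:2]-rack[:2];print("die in rack",c*d[0]+s*d[1],-s*d[0]+c*d[1])
E
python3 fit.py
```

```text
tray [ 0.5494 -0.2013 -0.2111] deg -12.1
[[-0.7, -0.0], [-1.6, -0.6], [-0.5, -0.3], [-1.7, 0.5], [-0.7, -1.0], [-0.9, -0.7], [-0.8, -0.8], [-0.8, -0.9]]
rack [ 0.5222  0.1526 -0.2585] deg -14.8
[[-1.5, -0.2], [-0.5, -1.0], [-0.7, -0.2], [-0.3, 1.8], [-1.3, -1.7], [-0.7, -3.3], [-0.6, 1.1]]
die [ 0.4972  0.1693 -0.2514] deg -14.4
[[-0.6, -0.4], [-0.4, -1.0], [-0.6, -0.1], [0.4, -0.7], [-1.8, -1.4], [-0.8, -0.3]]
die in rack -0.028421576364656295 0.009778183197928723
```

```bash
cat > d.py <<'E'
import sys
from h import *
from scipy.spatial.transform import Rotation as Ro
def delta(P,yaw,tilt=0):
    """tool y at azimuth yaw, z down, then tilted so that z points tilt deg outwards"""
    o=ctrl.get_obs();R=Ro.from_rotvec(o["tool_rot"])
    y=np.array([np.cos(yaw),np.sin(yaw),0]);z=np.array([0,0,-1.]);Rt=Ro.from_matrix(np.c_[np.cross(y,z),y,z])*Ro.from_rotvec([-tilt,0,0],degrees=True)
    print("t",round(o["t"],2),"pos",np.round(o["tool_pos"],4),"F",np.round(o["contact_force"],1),"open",round(o["opening"],4),"q",np.round(o["q"],2))
    print("turn",(R.inv()*Rt).as_rotvec(degrees=True).round(1),"shift mm now",(R.inv().apply(np.array(P)-o["tool_pos"])*1e3).round(1),"after turn",(Rt.inv().apply(np.array(P)-o["tool_pos"])*1e3).round(1),"tool z",R.apply([0,0,1]).round(3))
E
python3 -m jog '[0.4,0,0,0,0,0,10, 0.4,0,0,0,0,0,10, 0.4,0,0,0,0,0,10, 0.4,0,0,0,0,0,10, 0.4,0,0,0,0,0,10, 0.4,0,0,0,0,0,10, 0.4,0,0,0,0,0,10, 0.4,0,0,0,0,0,10, 0.4,0,0,0,0,0,8]' 60
python3 -c "
from d import *
delta([.4965,.1695,.2],np.radians(-14.6))"
```

```text
t: 1.72
tool_pos: [0.1834, 0.5975, 0.2006]
tool_rot: [-2.498, -1.905, -0.0]
contact_force: [-0.6, 0.2, 0.1]
opening: 0.0342
t 1.73 pos [0.1834 0.5975 0.2006] F [-0.6  0.2  0.1] open 0.0342 q [1.15 0.05 1.61 0.   1.48 1.42]
turn [-0.  -0.  -0.7] shift mm now [-329.9  415.2    0.6] after turn [-335.2  410.9    0.6] tool z [ 0.  0. -1.]
```

```bash
python3 -m jog '[0.4,-0.033,0.0415,0,0,0,-0.7, 0.4,-0.033,0.0415,0,0,0,0, 0.4,-0.033,0.0415,0,0,0,0, 0.4,-0.033,0.0415,0,0,0,0, 0.4,-0.033,0.0415,0,0,0,0, 0.4,-0.033,0.0415,0,0,0,0, 0.4,-0.033,0.0415,0,0,0,0, 0.4,-0.033,0.0415,0,0,0,0, 0.4,-0.033,0.0415,0,0,0,0, 0.4,-0.033,0.0415,0,0,0,0]'
python3 - <<'E'
from d import *
delta([.4965,.1695,.053],np.radians(-14.6))
E
```

```text
t: 2.98
tool_pos: [0.504, 0.173, 0.2009]
tool_rot: [2.482, 1.926, 0.001]
contact_force: [0.2, 1.1, -0.4]
opening: 0.0345
t 2.98 pos [0.504  0.173  0.2009] F [ 0.2  1.1 -0.4] open 0.0345 q [ 0.19 -0.17  1.83  0.    1.48  0.44]
turn [ 0.  -0.   0.2] shift mm now [ -5.3  -6.5 147.9] after turn [ -5.2  -6.4 147.9] tool z [ 0.001  0.    -1.   ]
```

```bash
python3 -m jog '[0.4,-0.005,-0.006,0.05,0,0,0, 0.4,0,0,0.05,0,0,0, 0.4,0,0,0,0,0,0]'
python3 - <<'E'
from d import *
delta([.4965,.1695,.053],np.radians(-14.6))
s=ctrl.get_image("scene")["image"];t=ctrl.get_image("top")["image"]
f=lambda i,x,y,w,h,k:cv2.convertScaleAbs(cv2.resize(i[y:y+h,x:x+w],None,fx=k,fy=k,interpolation=cv2.INTER_CUBIC),alpha=1.5)
cv2.imwrite("pics/c2.png",np.hstack([f(s,310,170,100,110,4),f(t,200,130,100,110,4)]))
E
```

```text
t: 3.35
tool_pos: [0.4922, 0.1702, 0.096]
tool_rot: [-2.479, -1.923, 0.014]
contact_force: [-0.5, -0.1, 0.4]
opening: 0.0341
t 3.35 pos [0.4922 0.1702 0.096 ] F [-0.5 -0.1  0.4] open 0.0341 q [ 0.19 -0.1   1.94  0.    1.31  0.44]
turn [-0.5  0.2  0.2] shift mm now [ 0.6  4.7 43. ] after turn [ 0.4  4.3 43. ] tool z [-0.01  -0.002 -1.   ]
```

View pics/c2.png

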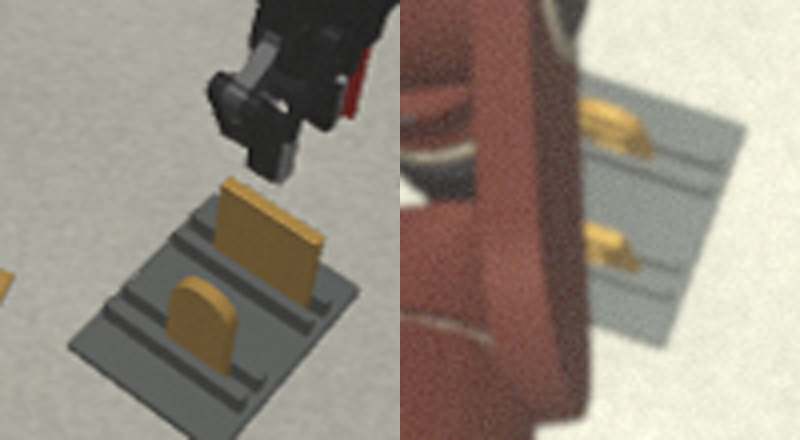

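Picture 4: in the scene crop the fingers straddle the broad die's top edge at about (270,210), and the narrow die is clear of them. I'll go down and grip.

```bash
python3 -m jog '[0.4,0.0005,0.004,0.015,-0.5,0.2,0.2, 0.4,0,0,0.015,0,0,0, 0.4,0,0,0.013,0,0,0, 0.4,0,0,0,0,0,0, 0,0,0,0,0,0,0, 0,0,0,0,0,0,0, 0,0,0,0,0,0,0, 0,0,0,0,0,0,0]' 60
python3 - <<'E'
from d import *
delta([.4965,.1695,.053],np.radians(-14.6))
E
```

```text
t: 4.45
tool_pos: [0.5004, 0.1707, 0.0579]
tool_rot: [2.481, 1.919, 0.013]
contact_force: [0.0, 0.3, 0.0]
opening: 0.0002
t 4.45 pos [0.5004 0.1707 0.0579] F [0.  0.3 0. ] open 0.0002 q [ 0.19 -0.05  1.97 -0.    1.22  0.44]
turn [ 0.5 -0.2  0. ] shift mm now [-2.1 -3.5  4.8] after turn [-2.1 -3.5  4.9] tool z [ 0.01   0.001 -1.   ]
```

The fingers closed to zero, so they missed the die. I'll look.

```bash
python3 - <<'E'
from d import *
S=ctrl.get_image("scene");s=S["image"];t=ctrl.get_image("top")["image"]
print(proj(S,[ctrl.get_obs()["tool_pos"]]))
f=lambda i,x,y,w,h,k:cv2.convertScaleAbs(cv2.resize(i[y:y+h,x:x+w],None,fx=k,fy=k,interpolation=cv2.INTER_CUBIC),alpha=1.5)
cv2.imwrite("pics/c3.png",np.hstack([f(s,320,180,80,100,5),f(t,200,130,80,100,5)]))
E
```

```text
[[376.93948963 229.11903673]]
```

View pics/c3.png

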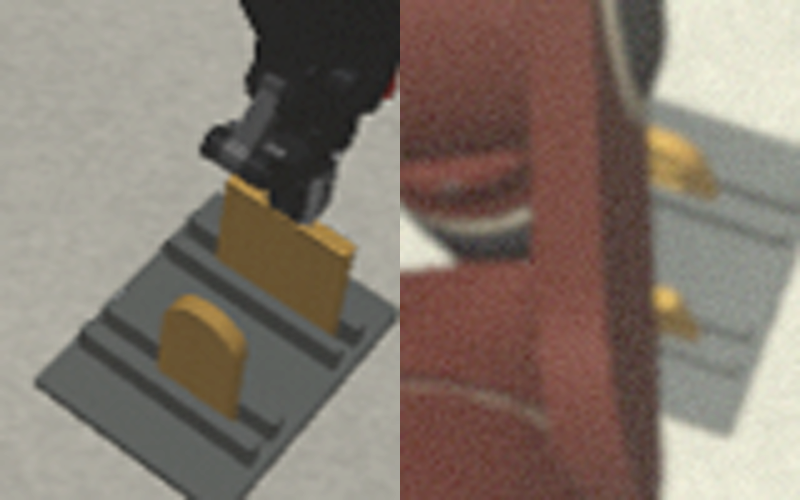

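```bash
python3 - <<'E'
from d import *
for i in range(3):
    S=ctrl.get_image("scene");o=ctrl.get_obs();print(o["tool_pos"].round(4) if hasattr(o["tool_pos"],"round") else o["tool_pos"],np.round(o["tool_rot"],3),o["opening"],np.round(o["contact_force"],1),np.round(o["q"],4))
P=np.array(o["tool_pos"]);i=S["image"].copy()
k=6;c=cv2.convertScaleAbs(cv2.resize(i[150:250,330:430],None,fx=k,fy=k,interpolation=cv2.INTER_CUBIC),alpha=2)
def dot(p,col):
    u=proj(S,[p])[0];cv2.circle(c,tuple(((u-[330,150]+.5)*k).astype(int).tolist()),4,col,-1)
for h in (0,.02,.04,.06): dot(P+[0,0,h],(0,0,255))
y=np.radians(-14.5);ex=np.array([np.cos(y),np.sin(y),0]);ey=np.array([-np.sin(y),np.cos(y),0])
for a in(-.004,.004):
  for b in(-.03,.03):
    for z in (.078,.022): dot(np.array([.4972,.1693,z])+a*ex+b*ey,(255,0,0))
cv2.imwrite("pics/c4.png",c)
E
```

```text
[0.5003 0.1706 0.0577] [2.481 1.919 0.013] 0.0002221886309845867 [-0.   0.4  0.3] [ 1.8820e-01 -5.0100e-02  1.9653e+00 -6.0000e-04  1.2169e+00  4.4260e-01]
[0.5002 0.1706 0.0576] [2.481 1.919 0.013] -9.972242976967866e-05 [ 0.9 -0.1 -0.9] [ 1.8810e-01 -5.0100e-02  1.9654e+00 -6.0000e-04  1.2169e+00  4.4250e-01]
[0.5002 0.1706 0.0576] [2.481 1.919 0.013] -4.9857147803844326e-05 [0.7 1.  0.5] [ 1.8810e-01 -5.0000e-02  1.9654e+00 -6.0000e-04  1.2169e+00  4.4260e-01]
```

View pics/c4.png

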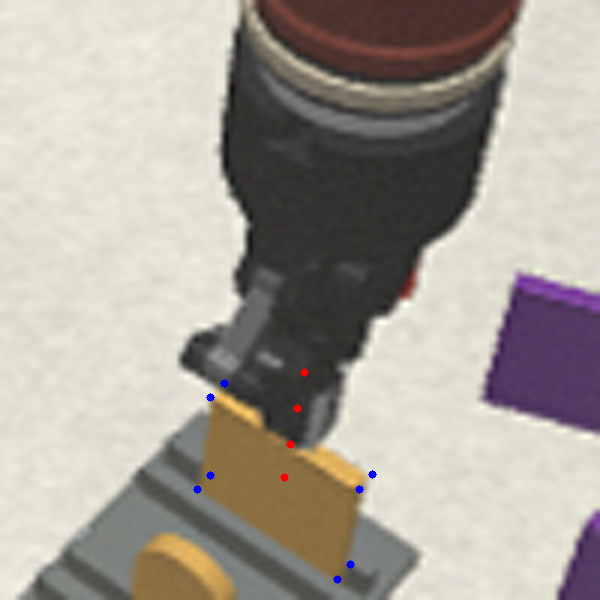

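The pose readings are still swinging right after a move, so I'll add idle rows. I'll raise the shut gripper and compare its tip with the projected TCP.

```bash
python3 -m jog '[0,0,0,-0.04,0,0,0, 0,0,0,-0.03,0,0,0, 0,0,0,0,0,0,0, 0,0,0,0,0,0,0]'; python3 - <<'E'
from d import *
S=ctrl.get_image("scene");o=ctrl.get_obs();T=ctrl.get_image("top")
print(proj(S,[[0,0,0]]),proj(T,[[.1,0,0],o["tool_pos"]]),np.round(o["tool_pos"],4))
P=np.array(o["tool_pos"]);i=S["image"].copy()
k=6;c=cv2.convertScaleAbs(cv2.resize(i[130:230,330:430],None,fx=k,fy=k,interpolation=cv2.INTER_CUBIC),alpha=2)
def dot(p,col):
    u=proj(S,[p])[0];cv2.circle(c,tuple(((u-[330,130]+.5)*k).astype(int).tolist()),4,col,-1)
for h in (0,.02,.04,.06): dot(P+[0,0,h],(0,0,255))
cv2.imwrite("pics/c5.png",c)
E
```

```text
t: 5.2
tool_pos: [0.499, 0.1705, 0.1266]
tool_rot: [2.482, 1.919, 0.011]
contact_force: [-0.2, 0.5, -0.5]
opening: 0.0002
[[377.0569617   96.22354496]] [[313.15915238 396.45259932]
 [234.327116   178.00833038]] [0.4986 0.1703 0.126 ]
```

View pics/c5.png

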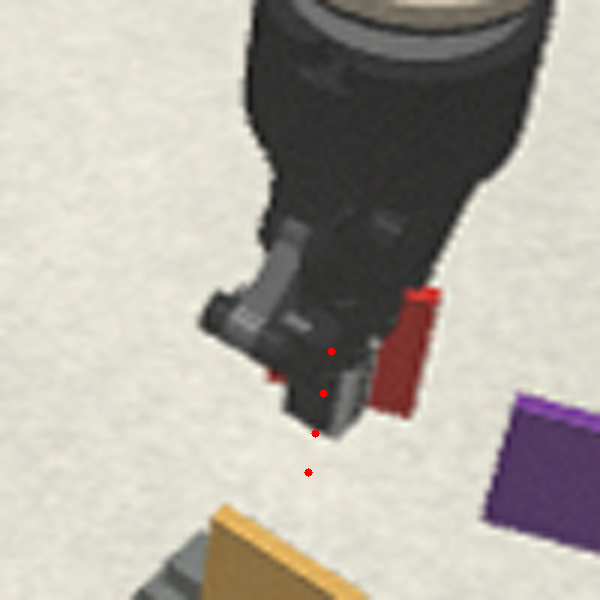

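Picture 7: the real tip of the shut fingers is at about (320,430), on the projected point 20 mm above the reported TCP at (308,472). So the fingers had closed just above the die's top edge, at 78 mm. I'll go 20 mm deeper, watching the force.

```bash
python3 -m jog '[0.4,0,-0.003,0,0.5,-0.2,0, 0.4,0,0,0,0,0,0, 0.4,0,0,0,0,0,0, 0.4,0,0,0.03,0,0,0, 0.4,0,0,0.03,0,0,0, 0.4,0,0,0.01,0,0,0, 0.4,0,0,0.005,0,0,0, 0.4,0,0,0.005,0,0,0, 0.4,0,0,0,0,0,0]' 60
python3 -c "
from d import *
delta([.4968,.1695,.034],np.radians(-14.6))"
```

```text
t: 6.42
tool_pos: [0.4971, 0.1714, 0.0481]
tool_rot: [2.485, 1.922, 0.001]
contact_force: [0.1, 0.2, 0.1]
opening: 0.0343
t 6.42 pos [0.4971 0.1714 0.0481] F [0.1 0.2 0.1] open 0.0343 q [ 0.19 -0.04  1.97 -0.    1.21  0.44]
turn [ 0. -0.  0.] shift mm now [-1.9  0.2 14.1] after turn [-1.9  0.2 14.1] tool z [ 0.001  0.    -1.   ]
```

```bash
python3 -m jog '[0.4,-0.002,0,0.006,0,0,0, 0.4,0,0,0.006,0,0,0, 0.4,0,0,0.002,0,0,0, 0.4,0,0,0,0,0,0, 0,0,0,0,0,0,0, 0,0,0,0,0,0,0, 0,0,0,0,0,0,0, 0,0,0,0,0,0,0]' 60
```

```text
t: 7.42
tool_pos: [0.4965, 0.1695, 0.034]
tool_rot: [2.485, 1.922, 0.001]
contact_force: [0.1, 0.2, 2.0]
opening: 0.0059
```

```bash
python3 -m jog '[0,0,0,0,0,0,0, 0,0,0,0,0,0,0]' 60; python3 -m jog '[0,0,0,-0.01,0,0,0, 0,0,0,-0.02,0,0,0, 0,0,0,-0.03,0,0,0, 0,0,0,0,0,0,0, 0,0,0,0,0,0,0]'; python3 - <<'E'
from d import *
S=ctrl.get_image("scene");o=ctrl.get_obs();P=np.array(o["tool_pos"]);i=S["image"]
k=6;c=cv2.convertScaleAbs(cv2.resize(i[140:240,320:420],None,fx=k,fy=k,interpolation=cv2.INTER_CUBIC),alpha=2)
def dot(p,col):
    u=proj(S,[p])[0];cv2.circle(c,tuple(((u-[320,140]+.5)*k).astype(int).tolist()),4,col,-1)
for h in (0,.02): dot(P+[0,0,h],(0,0,255))
cv2.imwrite("pics/c6.png",c)
E
```

```text
t: 7.68
tool_pos: [0.4965, 0.1695, 0.034]
tool_rot: [2.485, 1.922, 0.001]
contact_force: [0.2, 0.9, 2.7]
opening: 0.0063
t: 8.3
tool_pos: [0.4951, 0.1692, 0.0922]
tool_rot: [-2.484, -1.921, 0.003]
contact_force: [-0.4, 0.4, -2.8]
opening: 0.006
```

View pics/c6.png

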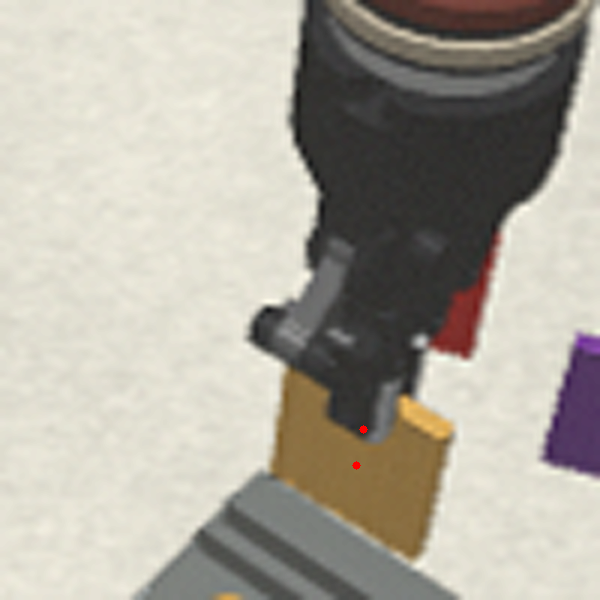

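Picture 8: the die is gripped and drawn out of the rack. It hangs straight, the fingers overlap its top by about 24 mm, and the narrow die is still in place. I'll work out the way to the tray, tilting 55° with the lower edge at tray x = +35 mm.

```bash
cat > tgt.py <<'E'
from d import *
def go(tilt,gap,px=.035):
    yaw=-.2111;ex=np.array([np.cos(yaw),np.sin(yaw),0]);y=ex;z=np.array([0,0,-1.])
    R=Ro.from_matrix(np.c_[np.cross(y,z),y,z])*Ro.from_rotvec([-tilt,0,0],degrees=True)
    piv=np.array([.5494,-.2013,.006+gap])+px*ex
    P=piv-R.apply([0,-.004,.026]);print("P",P.round(4));delta(P,yaw,tilt)
E
python3 -c "
from tgt import *
go(55,.1); go(0,.1)"
```

```text
P [ 0.565  -0.2047  0.1242]
t 8.35 pos [0.4947 0.1691 0.0917] F [ 0.1 -1.  -2.8] open 0.0062 q [ 0.19 -0.1   1.95  0.    1.29  0.44]
turn [-55.2   1.3  -2.2] shift mm now [-344.1  161.9  -32.5] after turn [-350.7  110.9  101.8] tool z [-0.003 -0.001 -1.   ]
P [ 0.5875 -0.2095  0.132 ]
t 8.35 pos [0.4947 0.1691 0.0917] F [ 0.1 -1.  -2.8] open 0.0062 q [ 0.19 -0.1   1.95  0.    1.29  0.44]
turn [-0.2  0.1 -2.5] shift mm now [-343.1  184.9  -40.4] after turn [-350.7  170.   -40.3] tool z [-0.003 -0.001 -1.   ]
```

```bash
python3 -m jog '[0,0,0,-0.03,0,0,0, 0,-0.02,0.01,0,0,0,0, 0,-0.044,0.021,0,0,0,0, 0,-0.048,0.023,0,0,0,-2.5, 0,-0.05,0.023,0,0,0,0, 0,-0.05,0.023,0,0,0,0, 0,-0.05,0.023,0,0,0,0, 0,-0.044,0.021,0,0,0,0, 0,-0.025,0.011,0,0,0,0, 0,-0.01,0.005,0,0,0,0]' 60
python3 -m jog '[0,0,0,0,-7,0,0, 0,0,0,0,-9,0,0, 0,0,0,0,-9,0,0, 0,0,0,0,-9,0,0, 0,0,0,0,-9,0,0, 0,0,0,0,-7,0,0, 0,0,0,0,-5,0,0, 0,0,0,0,0,0,0, 0,0,0,0,0,0,0]'
python3 -c "
from tgt import *
go(55,.02)"
```

```text
t: 9.6
tool_pos: [0.5755, -0.1993, 0.1222]
tool_rot: [-2.442, -1.973, 0.001]
contact_force: [-0.2, 0.7, -2.0]
opening: 0.0064
t: 10.72
tool_pos: [0.5766, -0.1981, 0.1241]
tool_rot: [1.778, 1.441, 0.749]
contact_force: [-0.2, 0.3, -2.8]
opening: 0.0059
P [ 0.565  -0.2047  0.0442]
t 10.72 pos [ 0.5766 -0.1981  0.1241] F [-0.2  0.3 -2.8] open 0.0059 q [-0.63 -0.42  2.39  0.95  0.42 -1.15]
turn [-0.  -0.1  0.1] shift mm now [ -8.8 -71.1  37.8] after turn [ -8.8 -71.2  37.7] tool z [ 0.801 -0.17  -0.574]
```

```bash
python3 -m jog '[0,-0.004,-0.02,0.01,0,0,0, 0,-0.005,-0.025,0.014,0,0,0, 0,0,-0.016,0.008,0,0,0, 0,0,-0.01,0.006,0,0,0, 0,0,0,0,0,0,0, 0,0,0,0,0,0,0]'
python3 - <<'E'
from tgt import *
go(55,0)
S=ctrl.get_image("scene");i=S["image"];o=ctrl.get_obs()
k=6;c=cv2.convertScaleAbs(cv2.resize(i[140:240,170:300],None,fx=k,fy=k,interpolation=cv2.INTER_CUBIC),alpha=1.7)
R=Ro.from_rotvec(o["tool_rot"])
for p in ([-.03,-.004,.026],[.03,-.004,.026],[.03,.004,.026],[-.03,.004,.026]):
    u=proj(S,[np.array(o["tool_pos"])+R.apply(p)])[0];cv2.circle(c,tuple(((u-[170,140]+.5)*k).astype(int).tolist()),3,(0,0,255),-1)
cv2.imwrite("pics/c7.png",c)
E
```

```text
t: 11.48
tool_pos: [0.566, -0.206, 0.0452]
tool_rot: [1.776, 1.439, 0.749]
contact_force: [-0.3, 0.7, -1.6]
opening: 0.0061
P [ 0.565  -0.2047  0.0242]
t 11.47 pos [ 0.566  -0.206   0.0452] F [-0.3  0.7 -1.6] open 0.0061 q [-0.66 -0.23  2.42  1.46  0.37 -1.72]
turn [ 0.1 -0.   0.1] shift mm now [  1.1 -17.9  11. ] after turn [  1.1 -17.9  11.1] tool z [ 0.802 -0.171 -0.572]
```

View pics/c7.png

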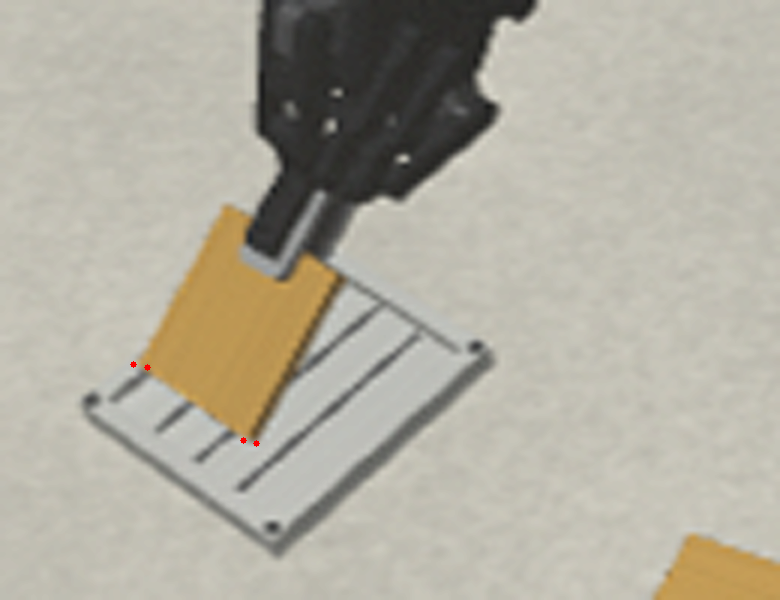

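Picture 9: the die is tilted over the tray with its plain back up. Its lower edge runs from (147,367) to (250,440), about 1 px from the prediction. I'll lower it to contact.

```bash
python3 -m jog '[0,0.001,-0.008,0.005,0,0,0, 0,0,-0.006,0.004,0,0,0, 0,0,-0.003,0.001,0,0,0, 0,0,0,0,0,0,0, 0,0,0,0,0,0,0]'
python3 -m jog '[0,0,-0.0016,0.0011,0,0,0, 0,0,0,0,0,0,0]'
python3 -c "
from tgt import *
go(55,0)"
```

```text
t: 12.15
tool_pos: [0.5639, -0.2045, 0.0247]
tool_rot: [1.778, 1.438, 0.749]
contact_force: [0.4, 0.4, -3.8]
opening: 0.0064
t: 12.4
tool_pos: [0.5644, -0.2047, 0.0234]
tool_rot: [1.777, 1.438, 0.75]
contact_force: [-1.6, 0.8, 3.0]
opening: 0.0063
P [ 0.565  -0.2047  0.0242]
t 12.4 pos [ 0.5644 -0.2047  0.0234] F [-1.6  0.8  3. ] open 0.0063 q [-0.66 -0.17  2.42  1.62  0.37 -1.9 ]
turn [ 0.1 -0.   0. ] shift mm now [0.1 1.  0.1] after turn [0.1 1.  0.1] tool z [ 0.802 -0.171 -0.572]
```

Contact is confirmed: the vertical force rose by about 6 N. I'll release the die and pull back quickly along the fingers.

```bash
python3 -m jog '[0.2,0,0,0,0,0,0, 0.2,0,0,0,0,0,0, 0.2,0,0,0,0,0,0]'
python3 -m jog '[0.2,0,0,-0.045,0,0,0, 0.2,0,0,-0.05,0,0,0, 0.2,0,0,-0.03,0,0,0, 0.2,0,0,0,0,0,0, 0.2,0,0,0,0,0,0, 0.2,0,0,0,0,0,0]'
python3 - <<'E'
from tgt import *
go(55,0)
S=ctrl.get_image("scene")["image"];T=ctrl.get_image("top")["image"]
f=lambda i,x,y,w,h,k:cv2.convertScaleAbs(cv2.resize(i[y:y+h,x:x+w],None,fx=k,fy=k,interpolation=cv2.INTER_CUBIC),alpha=1.5)
cv2.imwrite("pics/c8.png",np.hstack([f(S,175,150,80,100,5),f(T,380,130,80,100,5)]))
E
```

```text
t: 12.78
tool_pos: [0.5633, -0.2041, 0.0216]
tool_rot: [1.779, 1.439, 0.749]
contact_force: [0.2, -0.4, -2.0]
opening: 0.0176
t: 13.52
tool_pos: [0.4929, -0.1974, 0.0926]
tool_rot: [1.789, 1.454, 0.751]
contact_force: [0.3, 1.4, -0.3]
opening: 0.0169
P [ 0.565  -0.2047  0.0242]
t 13.53 pos [ 0.4929 -0.1974  0.0926] F [ 0.3  1.4 -0.3] open 0.0169 q [-0.8  -0.66  2.58  0.96  0.6  -1.25]
turn [-0.9 -0.6 -0. ] shift mm now [  7.  -13.2  98.6] after turn [  8.1 -14.7  98.3] tool z [ 0.795 -0.159 -0.586]
```

View pics/c8.png

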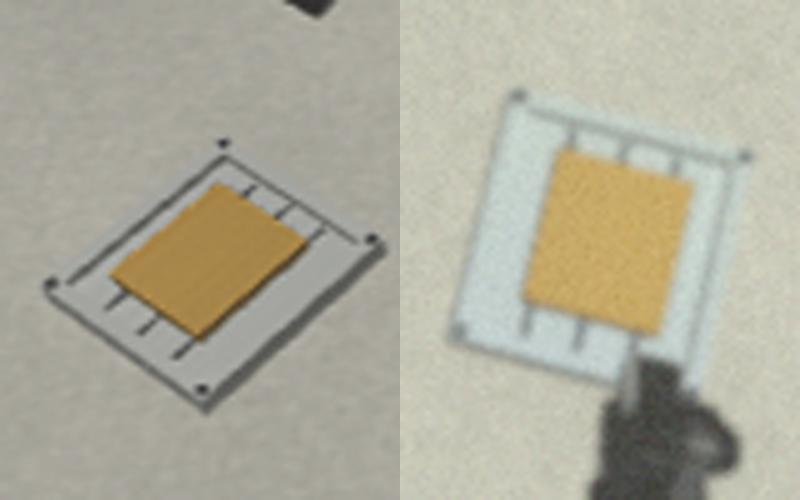

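Picture 10: the die lies flat with its plain back up. In the top crop its centre is at about (608,242) and the tray's is at (604,244), a difference of about 2 mm, and its long side runs along the stripes. I'll check the narrow die once more and hand in.

```bash
python3 - <<'E'
from h import *
im=ctrl.get_image("scene")
for b in ctrl.boxes_of("narrow_mid",im): print("narrow",round(b["p"],2),np.round(b["box"]))
a=cv2.imread("pics/scene0.png")[236:265,350:370].astype(int);print("narrow patch diff",np.abs(a-im["image"][236:265,350:370]).mean())
o=ctrl.get_obs();print(np.round(o["dq"],3),np.round(o["contact_force"],1),o["t"])
print(ctrl.finish_job())
E
```

```text
narrow 0.72 [361. 249.  18.  23.]
narrow patch diff 3.041954022988506
[-0.003 -0.011 -0.002 -0.001 -0.001  0.002] [ 0.9 -0.6 -0.4] 13.725
the job is handed in; nothing more can be done
None
```

The broad brass die is lying face down in the middle of the tray, and I handed the job in at 13.7 s. I drew it from the rack, tilted it 55°, rested its lower edge on the tray floor and let it tip over.

**Last checks:**
- **Die:** the pictures show it flat with its plain back up. Its centre is about 2 mm from the tray's, and its 70 mm side runs along the tray's stripes. I judged flatness and angle by eye.
- **Narrow die:** it is still standing at its original pixel, box centre (361,249) against (360,250) at the start.
- **Robot:** it was clear of everything and still, with only noise in the force reading.

**What disagreed along the way:**
- **First grasp:** it closed on nothing. In the pictures the fingertips were about 20 mm behind the reported TCP, so I went about 20 mm deeper and it held.
- **Gripper opening:** it read about 6 mm on the 8 mm die.
- **Elbow joint:** joint 3 ended at about 2.58 rad, right at its range limit; no limit was reported as passed.

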